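Run the rail cutter's length stop out to its end stop

TASK

The next rails are to be cut at full length: with the fingertips press down the red lock button on the black length stop of the cutting station, and keep it down while you slide the length stop away from the cutter, along its rail, until it is hard against the end stop. Then let the button spring up so that the stop is locked there, and move clear. Push only: do not pinch the button by its sides or force the stop, and leave the other things on the bench where they are.

Things in the scene. Friction and masses are not known exactly. Their poses are not given: they have to be found in the camera images.
- cutting_station: fixed rail-cutting station: plywood board 265 x 700 x 18 mm thick with a slotted aluminium measuring rail (50 mm wide, 520 mm long, top 70 mm above the bench), a stock trough beyond it and a blue hand cutter at one end. Origin on the bench under the rail's centre line; own y along the rail, pointing to the cutter (-y to the end stop), z up. Board spans x -145..120, y -315..385 mm of the origin
- cutter_head (a point): middle of the top of the blue cutter's frame, 180 mm above the bench. Frame and die span 290 to 360 mm from the station's origin along its y and -18 to 118 mm along its x; the red-gripped lever rises from there to 350 mm, leaning to the station's +x. Not to be used
- end_stop (a point): centre of the face of the black rubber buffer on the steel end-stop block, at the rail's end away from the cutter, 87 mm above the bench. The block is 62 mm wide across the rail, its top 115 mm above the bench. Axes as the station's
- length_stop (a joint): travel of the length stop along the rail, m: 0 = nearest the cutter, growing towards the end stop; 0.300 = its front face against the end-stop buffer. Starts between 0 and 0.12. With the red button up a pawl locks it to a rack inside the rail (notches 10 mm apart, up to 4 mm of play; the last notch is at the end stop) and it cannot be pushed along; with the button down it slides against about 2 N
- lock_button (a joint): how far the red lock button is pressed, m: 0 = up (locked), 0.006 = fully down. Sprung: starts to give at 3 N, fully down at 6 N; the pawl is clear from about 3.5 mm on, and the button springs up by itself when let go (between two notches it stays about half down)
- button_top (a point): centre of the flat top of the red round lock button, 28 mm across, on the black length stop (60 mm across the rail, 80 mm along it). 108 mm above the bench when up, 102 mm when down, 9 mm (then 3 mm) above the black housing. At the end of travel it is 45 mm from the end-stop buffer's face, measured along the rail. Axes as the station's: own -y = direction of travel to the end stop
- button_skirt: side wall of the same red button, 29 mm across, ending 2.5 mm below the button's top; it moves with the button. Not to be gripped: the button is only pressed from above. Origin on the button's axis, 9 mm below its top; axes as the station's
- shoulder (a point): top centre of the black shoulder on the length stop, on the end-stop side of the button: 56 mm wide across the rail, 11 mm thick, its top 11 to 12 mm above the button's top when up, its face 33 mm from the button's centre. A finger on the button may bear against it. The cutter side of the button is open
- stop_plate (a point): centre of the cutter-side face of the steel stop plate (46 x 6 x 46 mm) that stands out of the length stop over the trough; it travels with the length stop
- tape_roll: black insulating tape roll lying flat, 66 mm across, 19 mm high; origin under its centre. Loose, to be left alone
- terminal_blocks: clipped group of grey, blue and green terminal blocks, 48 x 62 x 42 mm high; origin under its centre. Loose, to be left alone
- connector: grey and white multi-pole connector, 43 x 70 x 39 mm high; origin under its centre. Loose, to be left alone
- screwdriver: yellow-handled screwdriver lying down, 190 mm long, up to about 35 mm high; origin at its underside. Loose, to be left alone
- side_cutters: red-handled side cutters lying flat, about 160 x 60 x 14 mm high; origin at the underside near the middle. Loose, to be left alone
- rail_offcut: offcut of perforated top-hat rail, 35 x 140 x 8 mm high; origin under its centre. Loose, to be left alone
- marker: white marker pen with blue cap lying down, 130 mm long, 18 mm high; origin at its underside. Loose, to be left alone
- oil_bottle: upright grey bottle, 60 mm across, 150 mm high; origin under its centre. Loose, to be left alone

How it is judged:
By the outcome, as a careful person would: the job done as asked, in the order asked, and still so for the second after the job is handed in, with the robot touching nothing.
It also fails if it takes over 42 s, if anything falls off the work surface, if the arm or the gripper's body presses on something with over 40 N, if the wrist force passes 120 N, or if a joint passes its speed limit or range.

ROBOT

A 6-joint arm with a two-finger parallel gripper is mounted at the origin on the work surface. World frame = base frame: x ahead of the robot, y to its left, z up, the work surface at z = 0. Lengths are in m, angles in degrees, forces in N, time in s.
With the tool pointing down it reaches from about 0.375 to 0.9 m from the base axis. Payload 3.1 kg.
Tool frame: the origin (TCP) lies between the finger pads; the fingertips stand 22 mm ahead of it and the grasp point (between the pads) lies 3 mm ahead of it; y points along the fingers, x is the direction in which the jaws open and shut, and the axes are right-handed (so a half turn about y gives the same grasp; the last joint's range is limited). The gripper opens to 87 mm and grips with 3 to 60 N. Pads are 19 mm wide; open, the fingers measure 117 mm over their backs; the gripper's body (75 mm by 190 mm) begins 51 mm behind the grasp point.
Start: joints at [63.742, 30.224, 82.088, -0, 67.689, -10.227], TCP at [0.173, 0.601, 0.245] pointing down, gripper open.
Joint ranges: [-176.69, 176.69], [-43.24, 126.21], [12.49, 139.97], [-82, 262], [0, 151.66], [-163.58, 163.58]. Speed limits (degrees/s): [159.86, 159.86, 180, 180, 180, 180].

INTERFACE

Orientations are given as a 3x3 rotation matrix whose columns are the frame's x, y, z axes.
In Python, from rig import bot, imaging, workorder gives the robot as it stands. The module is installed in compiled form; this text tells all that it offers.
- The arm moves only by the tool drive_tool, never from a script. Its argument "commands" is a list of rows, each an object of numbers: "dx", "dy", "dz": the shift along the tool's x, y, z normalised to -1 to 1, where 1 is 4 cm; "wx", "wy", "wz": the turn, a rotation vector about the tool's x, y, z normalised to -1 to 1, where 1 is pi/2 rad; "grip": the finger opening in mm, from 0 to 87. In form: [{"dx": .., "dy": .., "dz": .., "wx": .., "wy": .., "wz": .., "grip": ..}, ...]. A call has 1 to 8 rows; each row shifts and turns the commanded pose from where the row before left it, along the tool's axes as they then stand; what a row does not reach is not made up. A row lasts 1/8 s, in which the tool goes at most 62.5 mm and 10.7 degrees, less where a joint would pass 70% of its speed; a pose out of reach is approached as far as the arm can. A call with a number of a shift or a turn outside -1 to 1 is refused whole. A call with a gripper value outside its range is refused whole. The fingers move at their own pace and stop on an object; the grip force is fixed at half the most. Time passes only in rows, so rows that do not move let the fingers close. It gives the time, the measured TCP pose, the force and the opening at its end, in the units of the state.
- bot.read_state(): the state, without advancing time (a new reading comes with each control period).
- imaging.capture(name): name is "scene" or "top" or "wrist"; returns (picture, depth): 400x640x3 uint8, red, green, blue; 400x640 float32, m along the optical axis (not along the pixel's ray), 0 where there is no reading.
- imaging.get_calibration(name): a dict with "mtx" (3x3 intrinsics, pixels), "world_to_cam" (4x4, takes a point from world to camera coordinates). Camera axes: x right, y down, z forward; pixel columns grow to the right and rows downward; lengths in m; the calibration is good to about 2 mm. The wrist camera is an equidistant fisheye: a pixel r from the principal point sees the ray r / f radians off the axis. A picture is of the moment at which its call begins: read the wrist's pose just before it. get_calibration takes no time and is no camera call; for the wrist camera it gives the pose at the moment of the call.
- workorder.hand_in(): hands the job in, once; it reports no verdict.
The state is a dict: "time_s": time; "joint_positions": joint angles; "qvel": joint speeds; "tau": joint torques, N m; "position": TCP position; "tcp_rot": TCP orientation; "force": force on the tool from outside, world axes, zero at the start; "moment": the same for the moment, N m; "opening": opening from 0.0 (shut) to 1.0 (fully open).
Only numpy, scipy, OpenCV 4.12 (cv2) and the standard library are available. Lean on these libraries where they do the work, as an engineer would, in place of code of your own. Each camera call takes 0.05 s, during which the arm holds its last target. There are 200 camera calls.

## Working session

There is one attempt and no reset: what is moved stays moved. The work goes in short steps, Python scripts to look and compute and a tool call to move; the robot and the scene stay as the last step left them, time stands still between calls to the robot, and variables do not carry over. Pictures are saved under pics/ and viewed, on a budget of 10 in all, crops included, one or two more only if the job needs it, and the job is handed in when it is done.

Besides the shell and the picture viewer there is one more tool, called after "Call:" as name([rows], argument=value, ...), one row to a line, values as JSON. drive_tool: Moves the arm, as the interface text tells. Its arguments: {"type":"object","properties":{"commands":{"type":"array"}},"required":["commands"]}

```bash
mkdir -p pics; cat > h.py <<'E'
import numpy as np, cv2
from rig import bot, imaging, workorder
def cap(n):
    c=imaging.get_calibration(n); p,d=imaging.capture(n); return p,d,np.array(c['mtx']),np.array(c['world_to_cam'])
def cloud(d,K,T):
    v,u=np.mgrid[:d.shape[0],:d.shape[1]]
    P=np.stack([(u-K[0,2])/K[0,0]*d,(v-K[1,2])/K[1,1]*d,d],-1)
    return (P-T[:3,3])@T[:3,:3]
def save(n,p): cv2.imwrite(n,cv2.cvtColor(p,cv2.COLOR_RGB2BGR))
E
python3 - <<'E'
from h import *
s=bot.read_state(); print(s['time_s'],s['tcp_rot'],s['force'],s['opening'])
for n in('top','scene'):
    p,d,K,T=cap(n); save(f'pics/{n}0.png',p); np.savez(f'{n}0.npz',p=p,d=d,K=K,T=T)
    W=cloud(d,K,T); h=cv2.cvtColor(p,cv2.COLOR_RGB2HSV)
    m=(((h[...,0]<8)|(h[...,0]>172))&(h[...,1]>140)&(h[...,2]>70)).astype(np.uint8)
    k,l,st,c=cv2.connectedComponentsWithStats(m)
    for i in range(1,k):
        if st[i,4]>15:
            w=W[(l==i)&(d>0)]; print(n,st[i],c[i].round(1),np.median(w,0).round(4) if len(w) else None)
E
```

```text
0.0 [[ 2.76187520e-01 -9.60757716e-04 -9.61103288e-01]
 [ 9.61101480e-01 -1.90598701e-03  2.76188906e-01]
 [-2.09720101e-03 -9.99997722e-01  3.96975837e-04]] [ 0.38412844 -0.25223243  0.63072955] 1.002756589037668
top [102 146  27  47 583] [114.9 168.2] [0.6732 0.3892 0.3162]
top [257 161  40  11 128] [274.5 164.1] [0.75   0.0393 0.0133]
top [258 171  40   8 123] [277.2 175.3] [0.711  0.0294 0.0133]
top [242 223   9   9  64] [245.8 226.9] [0.5495 0.1062 0.1081]
top [ 50 282   9  34 252] [ 53.8 297.8] [0.3471 0.6563 0.0499]
top [ 69 287   7  22  81] [ 72.4 295.5] [0.3546 0.6123 0.0316]
scene [65 94  6  6 24] [67.3 96.3] [ 0.584  -1.3265  0.303 ]
scene [72 96  6  5 25] [74.4 98.1] [ 0.5832 -1.2762  0.3037]
scene [79 97  6  6 29] [81.4 99.7] [ 0.5832 -1.2271  0.3028]
scene [465 203  18  18 209] [473.3 211.3] [0.7203 0.3964 0.3312]
scene [367 220   9   6  40] [371.2 222.1] [0.5597 0.1087 0.1086]
scene [537 247  11  18  92] [540.9 255.7] [0.358  0.6054 0.0291]
scene [558 249   8  18 116] [561.8 257.1] [0.364  0.6572 0.0507]
scene [302 262  41  17 283] [322.9 270.9] [0.7381 0.0349 0.0128]
```

View pics/top0.png

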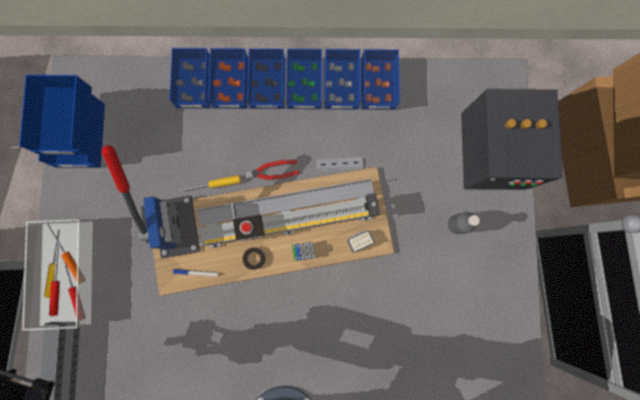

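View pics/scene0.png

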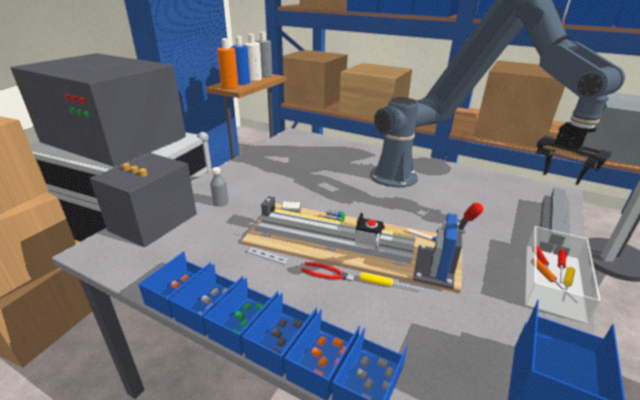

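Top view: the button is at (246,227), the end stop at about (372,205), and the cutter at the left (150–198, 225). The rail rises slightly to the right. Next I'll fit the station axes.

```bash
python3 - <<'E'
from h import *
z=np.load('top0.npz'); p,d,K,T=[z[k] for k in 'pdKT']; W=cloud(d,K,T)
h=cv2.cvtColor(p,cv2.COLOR_RGB2HSV)
m=(d>0)&(W[...,2]>.010)&(W[...,2]<.14)
m[:150]=0;m[300:]=0;m[:,:140]=0;m[:,405:]=0
# board (wood coloured) near z=.018
b=(m&(abs(W[...,2]-.018)<.006)&(h[...,0]>8)&(h[...,0]<25)&(h[...,1]>60))
q=W[b][:,:2].astype(np.float32); r=cv2.minAreaRect(q); print('board',r,b.sum())
bx=cv2.boxPoints(r); print(bx)
# rail top z~.07
rl=(m&(abs(W[...,2]-.070)<.004)); k,l,st,c=cv2.connectedComponentsWithStats(rl.astype(np.uint8)); i=1+st[1:,4].argmax()
q=W[l==i][:,:2].astype(np.float32); print('rail',cv2.minAreaRect(q),st[i])
btn=np.array([.5495,.1062])
a=np.deg2rad(10)
e=max([bx[1]-bx[0],bx[2]-bx[1]],key=np.linalg.norm); e/=np.linalg.norm(e); e*=np.sign(e[1]); ex=np.array([e[1],-e[0]]); print('stY',e)
rel=W[...,:2]-btn; Y=rel@e; X=rel@ex
ok=(d>0)&(abs(X)<.06)
for lo in np.arange(-.35,.30,.01):
    s=ok&(Y>=lo)&(Y<lo+.01)&(abs(X)<.025)
    if s.any(): print(round(lo,3),np.percentile(W[s][:,2],[50,98]).round(3),end=' | ')
print('state',btn@e)
s=(d>0)&(W[...,2]>.15)&(Y>0)&(Y<.3)&(abs(X)<.15); print('high nearest',np.percentile(Y[s],[0,1,5]))
E
```

```text
board ((0.5730546712875366, 0.05347973108291626), (0.31357821822166443, 0.7006574273109436), 10.540702819824219) 10269
[[ 0.3548243   0.36921465]
 [ 0.48299837 -0.3196193 ]
 [ 0.79128504 -0.2622552 ]
 [ 0.663111    0.42657876]]
rail ((0.5714753866195679, -0.08773571252822876), (0.01940515823662281, 0.3021971881389618), 10.615409851074219) [264 209 105  25 604]
stY [-0.182934    0.98312515]
-0.35 [0.097 0.118] | -0.34 [0.07  0.097] | -0.33 [0.07  0.075] | -0.32 [0.069 0.075] | -0.31 [0.068 0.074] | -0.3 [0.069 0.076] | -0.29 [0.068 0.076] | -0.28 [0.069 0.076] | -0.27 [0.069 0.075] | -0.26 [0.069 0.075] | -0.25 [0.068 0.076] | -0.24 [0.069 0.075] | -0.23 [0.069 0.076] | -0.22 [0.069 0.076] | -0.21 [0.068 0.074] | -0.2 [0.069 0.077] | -0.19 [0.069 0.076] | -0.18 [0.068 0.073] | -0.17 [0.069 0.075] | -0.16 [0.07  0.076] | -0.15 [0.069 0.075] | -0.14 [0.068 0.074] | -0.13 [0.069 0.074] | -0.12 [0.069 0.076] | -0.11 [0.069 0.075] | -0.1 [0.068 0.075] | -0.09 [0.07  0.075] | -0.08 [0.069 0.077] | -0.07 [0.069 0.074] | -0.06 [0.068 0.075] | -0.05 [0.079 0.122] | -0.04 [0.12  0.125] | -0.03 [0.099 0.104] | -0.02 [0.1   0.109] | -0.01 [0.104 0.112] | 0.0 [0.104 0.113] | 0.01 [0.101 0.11 ] | 0.02 [0.099 0.104] | 0.03 [0.1   0.103] | 0.04 [0.07  0.072] | 0.05 [0.07  0.076] | 0.06 [0.069 0.077] | 0.07 [0.069 0.075] | 0.08 [0.07  0.075] | 0.09 [0.07  0.076] | 0.1 [0.068 0.075] | 0.11 [0.07  0.076] | 0.12 [0.068 0.077] | 0.13 [0.069 0.075] | 0.14 [0.068 0.074] | 0.15 [0.027 0.037] | 0.16 [0.031 0.037] | 0.17 [0.031 0.038] | 0.18 [0.03  0.036] | 0.19 [0.03  0.131] | 0.2 [0.08 0.14] | 0.21 [0.136 0.179] | 0.22 [0.178 0.185] | 0.23 [0.179 0.185] | 0.24 [0.179 0.184] | 0.25 [0.165 0.174] | 0.26 [0.158 0.173] | 0.27 [0.157 0.175] | 0.28 [0.017 0.021] | 0.29 [0.017 0.019] | state 0.00388565735369921
high nearest [0.20937906 0.2108794  0.21784164]
```

Rail angle is 10.55°, remaining travel about 0.295 m, and the cutter is about 0.2 m from the button. Plan: close the fingers, align the jaws along the rail, and approach on the robot's side of the cutter.

Call:
drive_tool([
  {"dx": -0.8, "dz": -0.8, "grip": 0},
  {"dx": -0.8, "dz": -0.8, "grip": 0},
  {"dx": -0.8, "dz": -0.8, "grip": 0},
  {"dx": -0.8, "dz": -0.8, "grip": 0},
  {"dx": -0.8, "dz": -0.8, "grip": 0},
  {"dx": -0.8, "dz": -0.8, "grip": 0},
  {"dx": -0.8, "dz": -0.8, "grip": 0},
  {"dx": -0.8, "dz": -0.8, "grip": 0},
])

```text
schema error: expected keys dx, dy, dz, wx, wy, wz, grip
```

Call:
drive_tool([
  {"dx": -0.8, "dz": -0.8, "grip": 0},
  {"dx": -0.8, "dz": -0.8, "grip": 0},
  {"wy": -0.098, "grip": 0},
  {"wy": -0.098, "grip": 0},
  {"wy": -0.098, "grip": 0},
  {"grip": 0},
])

```text
schema error: expected keys dx, dy, dz, wx, wy, wz, grip
```

```bash
cat > w.py <<'E'
from h import *
import sys
e=np.array([-.1830,.9831,0]);ex=np.array([.9831,.1830,0])
def st():
    s=bot.read_state(); R=np.array(s['tcp_rot']);P=np.array(s['position'])
    print('t',s['time_s'],'P',P.round(4),'tip',(P+.022*R[:,1]).round(4),'F',np.round(s['force'],1),'open',round(s['opening'],3))
    return P,R
def to(tgt,P,R): print('shift for tip target, units',(R.T@(np.array(tgt)-(P+.022*R[:,1]))/.04).round(3))
E
python3 - <<'E'
from w import *
P,R=st(); print(R.round(3), 'yaw', np.degrees(np.arctan2(R[1,0],R[0,0])))
to(np.array([.5495,.1062,.150])-.007*e,P,R)
E
```

```text
t 0.1 P [0.1723 0.6001 0.2437] tip [0.1723 0.6001 0.2217] F [ 0.5 -0.1  0.3] open 0.999
[[ 0.276 -0.001 -0.961]
 [ 0.961 -0.002  0.276]
 [-0.002 -1.     0.   ]] yaw 73.96936846508936
shift for tip target, units [ -9.417   1.806 -12.552]
```

All keys are required, so I'll resend with all of them.

Call:
drive_tool([
  {"dx": -0.8, "dy": 0, "dz": -0.8, "wx": 0, "wy": 0, "wz": 0, "grip": 0},
  {"dx": -0.8, "dy": 0, "dz": -0.8, "wx": 0, "wy": 0, "wz": 0, "grip": 0},
  {"dx": -0.8, "dy": 0, "dz": -0.8, "wx": 0, "wy": 0, "wz": 0, "grip": 0},
  {"dx": -0.8, "dy": 0, "dz": -0.8, "wx": 0, "wy": 0, "wz": 0, "grip": 0},
  {"dx": -0.8, "dy": 0, "dz": -0.8, "wx": 0, "wy": 0, "wz": 0, "grip": 0},
  {"dx": -0.8, "dy": 0, "dz": -0.8, "wx": 0, "wy": 0, "wz": 0, "grip": 0},
  {"dx": -0.8, "dy": 0, "dz": -0.8, "wx": 0, "wy": 0, "wz": 0, "grip": 0},
  {"dx": -0.8, "dy": 0, "dz": -0.8, "wx": 0, "wy": 0, "wz": 0, "grip": 0},
])

```text
time_s: 1.1
position: [0.3483, 0.2826, 0.2444]
tcp_rot: [[0.276, -0.0, -0.961], [0.961, -0.0, 0.276], [-0.0, -1.0, 0.0]]
force: [0.7, -0.2, -0.6]
opening: 0.172
```

Call:
drive_tool([
  {"dx": -0.8, "dy": 0, "dz": -0.8, "wx": 0, "wy": 0, "wz": 0, "grip": 0},
  {"dx": -0.8, "dy": 0, "dz": -0.8, "wx": 0, "wy": 0, "wz": 0, "grip": 0},
  {"dx": 0, "dy": 0, "dz": 0, "wx": 0, "wy": -0.098, "wz": 0, "grip": 0},
  {"dx": 0, "dy": 0, "dz": 0, "wx": 0, "wy": -0.098, "wz": 0, "grip": 0},
  {"dx": 0, "dy": 0, "dz": 0, "wx": 0, "wy": -0.098, "wz": 0, "grip": 0},
  {"dx": 0, "dy": 0, "dz": 0, "wx": 0, "wy": 0, "wz": 0, "grip": 0},
])

```text
time_s: 1.85
position: [0.3915, 0.2046, 0.2443]
tcp_rot: [[-0.179, -0.001, -0.984], [0.984, -0.0, -0.179], [-0.0, -1.0, 0.001]]
force: [0.6, 0.4, 1.1]
opening: 0.006
```

```bash
python3 - <<'E'
from w import *
P,R=st(); print(R.round(3), 'yaw', np.degrees(np.arctan2(R[1,0],R[0,0])))
to(np.array([.5495,.1062,.150])-.007*e,P,R)
E
```

```text
t 1.85 P [0.3915 0.2046 0.2443] tip [0.3915 0.2046 0.2223] F [0.6 0.4 1.1] open 0.006
[[-0.179 -0.001 -0.984]
 [ 0.984 -0.    -0.179]
 [-0.    -1.     0.001]] yaw 100.31264842986121
shift for tip target, units [-3.303  1.806 -3.447]
```

Call:
drive_tool([
  {"dx": -0.66, "dy": 0, "dz": -0.69, "wx": 0, "wy": 0, "wz": 0, "grip": 0},
  {"dx": -0.66, "dy": 0, "dz": -0.69, "wx": 0, "wy": 0, "wz": 0, "grip": 0},
  {"dx": -0.66, "dy": 0.36, "dz": -0.69, "wx": 0, "wy": 0, "wz": 0, "grip": 0},
  {"dx": -0.66, "dy": 0.7, "dz": -0.69, "wx": 0, "wy": 0, "wz": 0, "grip": 0},
  {"dx": -0.66, "dy": 0.7, "dz": -0.69, "wx": 0, "wy": 0, "wz": 0, "grip": 0},
  {"dx": 0, "dy": 0, "dz": 0, "wx": 0, "wy": 0, "wz": 0, "grip": 0},
])

```text
time_s: 2.6
position: [0.5523, 0.0984, 0.1717]
tcp_rot: [[-0.176, -0.003, -0.984], [0.984, -0.0, -0.176], [0.0, -1.0, 0.003]]
force: [0.0, 0.6, 0.2]
opening: 0.005
```

```bash
python3 - <<'E'
from w import *
P,R=st()
p,d,K,T=cap('wrist'); save('pics/w1.png',p); np.savez('w1.npz',p=p,d=d,K=K,T=T)
h=cv2.cvtColor(p,cv2.COLOR_RGB2HSV)
m=(((h[...,0]<8)|(h[...,0]>172))&(h[...,1]>140)&(h[...,2]>60)).astype(np.uint8)
k,l,stt,c=cv2.connectedComponentsWithStats(m)
for i in range(1,k):
    if stt[i,4]>40:
        v,u=np.nonzero((l==i)&(d>0)); a=(u-K[0,2])/K[0,0]; b=(v-K[1,2])/K[1,1]; r=np.hypot(a,b)+1e-9
        Z=d[v,u]; t=np.tan(r)/r
        Q=(np.stack([a*t*Z,b*t*Z,Z],-1)-T[:3,3])@T[:3,:3]
        print(stt[i],np.median(Q,0).round(4),Q.min(0).round(4),Q.max(0).round(4))
p,d,K,T=cap('scene'); save('pics/s1.png',cv2.resize(p[150:300,280:480],None,fx=4,fy=4,interpolation=cv2.INTER_CUBIC))
E
```

```text
t 2.6 P [0.5523 0.0984 0.1717] tip [0.5523 0.0984 0.1497] F [0.  0.6 0.2] open 0.005
[312 204  40  36 793] [0.5469 0.1043 0.1079] [0.5138 0.0934 0.1006] [0.5586 0.1211 0.2268]
```

View pics/w1.png

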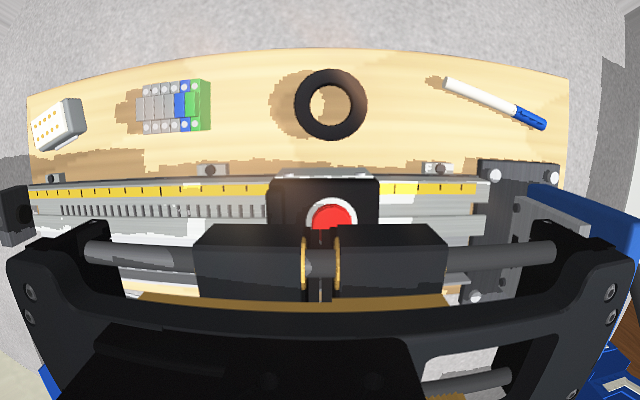

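View pics/s1.png

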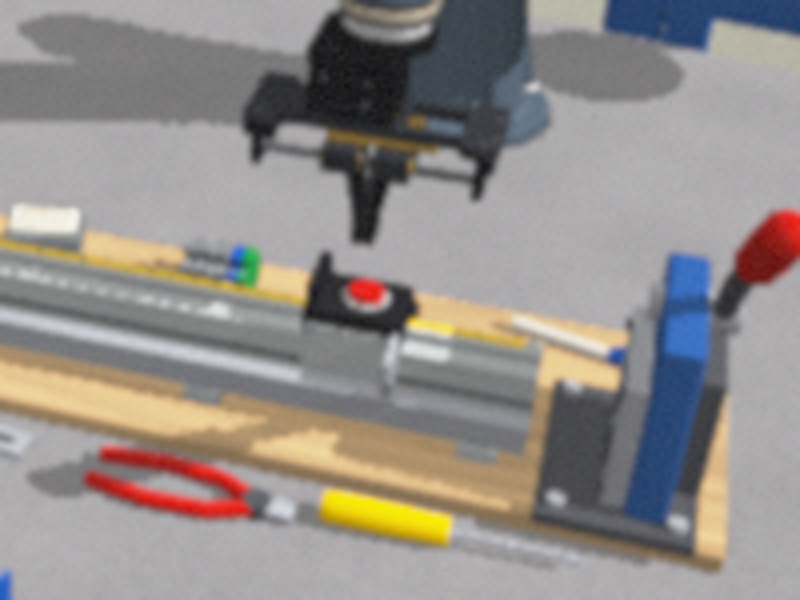

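The fingertips taper, so closed they are only about 13 mm along the rail. The button is intact and clear, in the wrist picture at about (332,218). I'll open to 22 mm so that one finger sits on the button and the other stands just in front of the shoulder, then lower.

Call:
drive_tool([
  {"dx": -0.045, "dy": 0, "dz": 0, "wx": 0, "wy": -0.005, "wz": 0, "grip": 22},
  {"dx": 0, "dy": 0, "dz": 0, "wx": 0, "wy": 0, "wz": 0, "grip": 22},
  {"dx": 0, "dy": 0.2, "dz": 0, "wx": 0, "wy": 0, "wz": 0, "grip": 22},
  {"dx": 0, "dy": 0.2, "dz": 0, "wx": 0, "wy": 0, "wz": 0, "grip": 22},
  {"dx": 0, "dy": 0, "dz": 0, "wx": 0, "wy": 0, "wz": 0, "grip": 22},
  {"dx": 0, "dy": 0, "dz": 0, "wx": 0, "wy": 0, "wz": 0, "grip": 22},
])

```text
time_s: 3.45
position: [0.5516, 0.0981, 0.1579]
tcp_rot: [[-0.189, -0.0, -0.982], [0.982, -0.0, -0.189], [0.0, -1.0, 0.0]]
force: [1.0, 0.4, -0.8]
opening: 0.251
```

```bash
python3 - <<'E'
from w import *
P,R=st(); print('yaw', np.degrees(np.arctan2(R[1,0],R[0,0])))
p,d,K,T=cap('scene'); a=cv2.resize(p[180:250,330:420],None,fx=8,fy=8,interpolation=cv2.INTER_CUBIC)
save('pics/s2.png',a)
C=np.array([.55,.1065,.110])-.010*e; to(C,P,R)
for q in (P+.022*R[:,1]-.011*R[:,0],P+.022*R[:,1]+.011*R[:,0],np.array([.55,.1065,.108])):
    c=T[:3,:3]@q+T[:3,3]; u=K@c/c[2]; print(((u[:2]-[330,180])*8).round())
E
```

```text
t 3.45 P [0.5516 0.0981 0.1579] tip [0.5516 0.0981 0.1359] F [ 1.   0.4 -0.8] open 0.251
yaw 100.87539626440648
shift for tip target, units [-0.037  0.648  0.002]
[291. 258.]
[346. 268.]
[334. 326.]
```

View pics/s2.png

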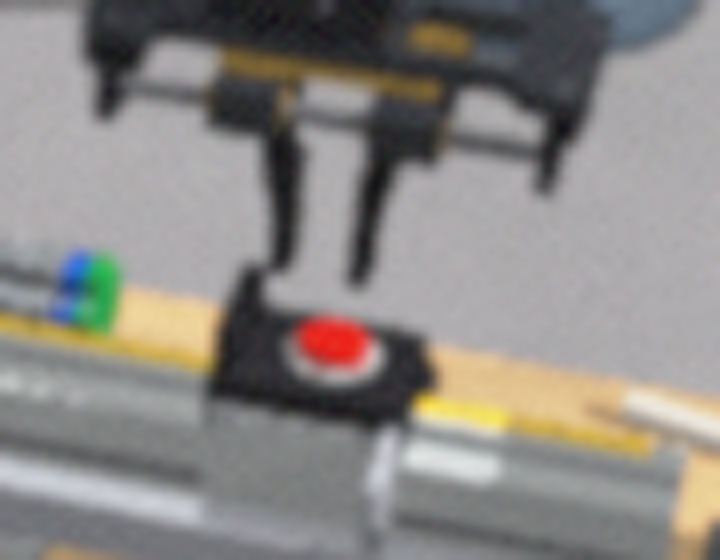

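Tips are each about 10 mm thick; they line up over the button (334,342), with the front finger just clear of the shoulder (about 266). Lowering in small steps while watching the force.

Call:
drive_tool([
  {"dx": 0, "dy": 0.25, "dz": 0, "wx": 0, "wy": 0.003, "wz": 0, "grip": 22},
  {"dx": 0, "dy": 0.25, "dz": 0, "wx": 0, "wy": 0, "wz": 0, "grip": 22},
  {"dx": 0, "dy": 0, "dz": 0, "wx": 0, "wy": 0, "wz": 0, "grip": 22},
])

```text
time_s: 3.88
position: [0.5508, 0.0981, 0.1369]
tcp_rot: [[-0.184, -0.003, -0.983], [0.983, 0.0, -0.184], [0.001, -1.0, 0.003]]
force: [-0.4, -0.7, 0.5]
opening: 0.25
```

Call:
drive_tool([
  {"dx": 0, "dy": 0.1, "dz": 0, "wx": 0, "wy": 0, "wz": 0, "grip": 22},
  {"dx": 0, "dy": 0.1, "dz": 0, "wx": 0, "wy": 0, "wz": 0, "grip": 22},
  {"dx": 0, "dy": 0, "dz": 0, "wx": 0, "wy": 0, "wz": 0, "grip": 22},
])

```text
time_s: 4.25
position: [0.5519, 0.0982, 0.1302]
tcp_rot: [[-0.184, 0.0, -0.983], [0.983, 0.0, -0.184], [-0.0, -1.0, -0.0]]
force: [-0.3, -0.5, 2.2]
opening: 0.258
```

Call:
drive_tool([
  {"dx": 0, "dy": 0.08, "dz": 0, "wx": 0, "wy": 0, "wz": 0, "grip": 22},
  {"dx": 0, "dy": 0.08, "dz": 0, "wx": 0, "wy": 0, "wz": 0, "grip": 22},
  {"dx": 0, "dy": 0, "dz": 0, "wx": 0, "wy": 0, "wz": 0, "grip": 22},
  {"dx": 0, "dy": 0, "dz": 0, "wx": 0, "wy": 0, "wz": 0, "grip": 22},
])

```text
time_s: 4.75
position: [0.5519, 0.0981, 0.1244]
tcp_rot: [[-0.184, 0.001, -0.983], [0.983, -0.0, -0.184], [-0.0, -1.0, -0.001]]
force: [-0.5, -0.7, 7.5]
opening: 0.249
```

Call:
drive_tool([
  {"dx": 0, "dy": 0.03, "dz": 0, "wx": 0, "wy": 0, "wz": 0, "grip": 22},
  {"dx": 0, "dy": 0, "dz": 0, "wx": 0, "wy": 0, "wz": 0, "grip": 22},
  {"dx": 0, "dy": 0, "dz": 0, "wx": 0, "wy": 0, "wz": 0, "grip": 22},
])

```text
time_s: 5.12
position: [0.5519, 0.0982, 0.1242]
tcp_rot: [[-0.184, 0.001, -0.983], [0.983, -0.0, -0.184], [-0.0, -1.0, -0.001]]
force: [-2.9, -0.3, 12.7]
opening: 0.258
```

Fully down at 12.7 N. Starting the slide.

Call:
drive_tool([
  {"dx": -0.1, "dy": 0, "dz": 0, "wx": 0, "wy": 0, "wz": 0, "grip": 22},
  {"dx": -0.15, "dy": 0, "dz": 0, "wx": 0, "wy": 0, "wz": 0, "grip": 22},
  {"dx": -0.2, "dy": 0, "dz": 0, "wx": 0, "wy": 0, "wz": 0, "grip": 22},
  {"dx": -0.2, "dy": 0, "dz": 0, "wx": 0, "wy": 0, "wz": 0, "grip": 22},
  {"dx": 0, "dy": 0, "dz": 0, "wx": 0, "wy": 0, "wz": 0, "grip": 22},
])

```text
time_s: 5.75
position: [0.5568, 0.0719, 0.1242]
tcp_rot: [[-0.184, 0.001, -0.983], [0.983, -0.001, -0.184], [-0.001, -1.0, -0.001]]
force: [-4.1, -2.6, 13.3]
opening: 0.255
```

```bash
python3 - <<'E'
from w import *
P,R=st(); print('yaw', np.degrees(np.arctan2(R[1,0],R[0,0])))
p,d,K,T=cap('scene'); a=cv2.resize(p[180:250,300:400],None,fx=7,fy=7,interpolation=cv2.INTER_CUBIC)
save('pics/s3.png',a)
E
```

```text
t 5.75 P [0.5568 0.0719 0.1242] tip [0.5568 0.0719 0.1022] F [-4.1 -2.6 13.3] open 0.255
yaw 100.60294681024166
```

View pics/s3.png

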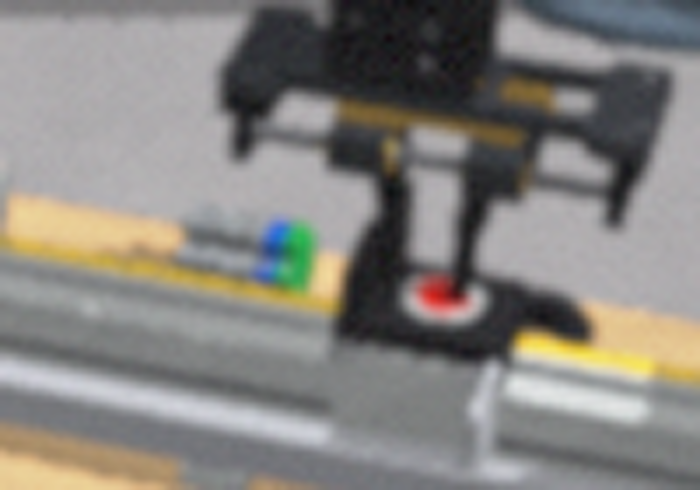

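The stop is following: button now at about (440,293) in the crop, housing moved with it. Continuing.

Call:
drive_tool([
  {"dx": -0.2, "dy": 0, "dz": 0, "wx": 0, "wy": 0, "wz": 0, "grip": 22},
  {"dx": -0.25, "dy": 0, "dz": 0, "wx": 0, "wy": 0, "wz": 0, "grip": 22},
  {"dx": -0.25, "dy": 0, "dz": 0, "wx": 0, "wy": 0, "wz": 0, "grip": 22},
  {"dx": -0.25, "dy": 0, "dz": 0, "wx": 0, "wy": 0, "wz": 0, "grip": 22},
  {"dx": -0.25, "dy": 0, "dz": 0, "wx": 0, "wy": 0, "wz": 0, "grip": 22},
  {"dx": -0.25, "dy": 0, "dz": 0, "wx": 0, "wy": 0, "wz": 0, "grip": 22},
  {"dx": -0.25, "dy": 0, "dz": 0, "wx": 0, "wy": 0, "wz": 0, "grip": 22},
  {"dx": -0.2, "dy": 0, "dz": 0, "wx": 0, "wy": 0, "wz": 0, "grip": 22},
])

```text
time_s: 6.8
position: [0.5706, -0.0021, 0.1242]
tcp_rot: [[-0.184, 0.001, -0.983], [0.983, 0.0, -0.184], [0.0, -1.0, -0.001]]
force: [-2.6, 1.5, 12.7]
opening: 0.252
```

Call:
drive_tool([
  {"dx": -0.25, "dy": 0, "dz": 0, "wx": 0, "wy": 0, "wz": 0, "grip": 22},
  {"dx": -0.25, "dy": 0, "dz": 0, "wx": 0, "wy": 0, "wz": 0, "grip": 22},
  {"dx": -0.25, "dy": 0, "dz": 0, "wx": 0, "wy": 0, "wz": 0, "grip": 22},
  {"dx": -0.25, "dy": 0, "dz": 0, "wx": 0, "wy": 0, "wz": 0, "grip": 22},
  {"dx": -0.25, "dy": 0, "dz": 0, "wx": 0, "wy": 0, "wz": 0, "grip": 22},
  {"dx": -0.25, "dy": 0, "dz": 0, "wx": 0, "wy": 0, "wz": 0, "grip": 22},
  {"dx": -0.25, "dy": 0, "dz": 0, "wx": 0, "wy": 0, "wz": 0, "grip": 22},
  {"dx": -0.25, "dy": 0, "dz": 0, "wx": 0, "wy": 0, "wz": 0, "grip": 22},
])

```text
time_s: 7.8
position: [0.5853, -0.0807, 0.1242]
tcp_rot: [[-0.184, 0.001, -0.983], [0.983, 0.0, -0.184], [0.0, -1.0, -0.001]]
force: [-2.3, 0.8, 13.7]
opening: 0.254
```

Call:
drive_tool([
  {"dx": -0.25, "dy": 0, "dz": 0, "wx": 0, "wy": 0, "wz": 0, "grip": 22},
  {"dx": -0.25, "dy": 0, "dz": 0, "wx": 0, "wy": 0, "wz": 0, "grip": 22},
  {"dx": -0.25, "dy": 0, "dz": 0, "wx": 0, "wy": 0, "wz": 0, "grip": 22},
  {"dx": -0.25, "dy": 0, "dz": 0, "wx": 0, "wy": 0, "wz": 0, "grip": 22},
  {"dx": -0.25, "dy": 0, "dz": 0, "wx": 0, "wy": 0, "wz": 0, "grip": 22},
  {"dx": -0.25, "dy": 0, "dz": 0, "wx": 0, "wy": 0, "wz": 0, "grip": 22},
  {"dx": 0, "dy": 0, "dz": 0, "wx": 0, "wy": 0, "wz": 0, "grip": 22},
])

```text
time_s: 8.68
position: [0.5966, -0.1413, 0.1243]
tcp_rot: [[-0.184, 0.001, -0.983], [0.983, -0.002, -0.184], [-0.002, -1.0, -0.001]]
force: [-3.6, -2.2, 12.0]
opening: 0.252
```

```bash
python3 - <<'E'
from w import *
P,R=st()
p,d,K,T=cap('top'); W=cloud(d,K,T)
rel=W[...,:2]-np.array([.5495,.1062]); Y=rel@e[:2]; X=rel@ex[:2]
s=(d>0)&(abs(X)<.022)&(W[...,2]>.08)&(W[...,2]<.13)&(Y<-.2)
print(np.sort(Y[s]).round(3)[::4]); print('tip along',(P[:2]-[.5495,.1062])@e[:2])
p,d,K,T=cap('scene'); a=cv2.resize(p[170:240,240:340],None,fx=7,fy=7,interpolation=cv2.INTER_CUBIC)
save('pics/s4.png',a)
E
```

```text
t 8.675 P [ 0.5966 -0.1413  0.1243] tip [ 0.5966 -0.1413  0.1023] F [-3.6 -2.2 12. ] open 0.252
[-0.809 -0.803 -0.798 -0.782 -0.773 -0.769 -0.758 -0.745 -0.741 -0.737
 -0.731 -0.728 -0.724 -0.72  -0.716 -0.713 -0.709 -0.705 -0.7   -0.697
 -0.694 -0.691 -0.686 -0.683 -0.678 -0.676 -0.672 -0.668 -0.665 -0.661
 -0.657 -0.656 -0.656 -0.655 -0.655 -0.655 -0.654 -0.653 -0.652 -0.371
 -0.37  -0.369 -0.368 -0.368 -0.367 -0.367 -0.366 -0.365 -0.364 -0.364
 -0.363 -0.362 -0.21  -0.209 -0.208 -0.207]
tip along -0.25189613067224387
```

View pics/s4.png

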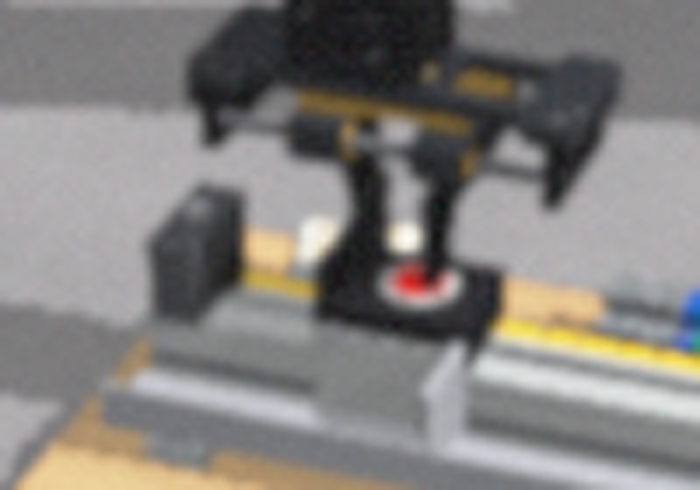

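The stop is riding along with the button still down; there's roughly 40 mm to the end-stop buffer (at about x=245 in the crop).

Call:
drive_tool([
  {"dx": -0.15, "dy": 0, "dz": 0, "wx": 0, "wy": 0, "wz": 0, "grip": 22},
  {"dx": -0.15, "dy": 0, "dz": 0, "wx": 0, "wy": 0, "wz": 0, "grip": 22},
  {"dx": -0.15, "dy": 0, "dz": 0, "wx": 0, "wy": 0, "wz": 0, "grip": 22},
  {"dx": -0.15, "dy": 0, "dz": 0, "wx": 0, "wy": 0, "wz": 0, "grip": 22},
  {"dx": -0.1, "dy": 0, "dz": 0, "wx": 0, "wy": 0, "wz": 0, "grip": 22},
  {"dx": 0, "dy": 0, "dz": 0, "wx": 0, "wy": 0, "wz": 0, "grip": 22},
])

```text
time_s: 9.52
position: [0.6015, -0.168, 0.1243]
tcp_rot: [[-0.184, 0.001, -0.983], [0.983, -0.001, -0.184], [-0.001, -1.0, -0.001]]
force: [-3.3, -0.4, 11.9]
opening: 0.257
```

Call:
drive_tool([
  {"dx": -0.07, "dy": 0, "dz": 0, "wx": 0, "wy": 0, "wz": 0, "grip": 22},
  {"dx": -0.07, "dy": 0, "dz": 0, "wx": 0, "wy": 0, "wz": 0, "grip": 22},
  {"dx": -0.07, "dy": 0, "dz": 0, "wx": 0, "wy": 0, "wz": 0, "grip": 22},
])

```text
time_s: 9.9
position: [0.6029, -0.1755, 0.1243]
tcp_rot: [[-0.184, 0.0, -0.983], [0.983, -0.0, -0.184], [-0.0, -1.0, -0.0]]
force: [-2.2, 1.0, 12.3]
opening: 0.25
```

Call:
drive_tool([
  {"dx": -0.06, "dy": 0, "dz": 0, "wx": 0, "wy": 0, "wz": 0, "grip": 22},
  {"dx": -0.06, "dy": 0, "dz": 0, "wx": 0, "wy": 0, "wz": 0, "grip": 22},
  {"dx": -0.06, "dy": 0, "dz": 0, "wx": 0, "wy": 0, "wz": 0, "grip": 22},
])

```text
time_s: 10.28
position: [0.6043, -0.1826, 0.1243]
tcp_rot: [[-0.184, 0.0, -0.983], [0.983, -0.0, -0.184], [-0.0, -1.0, -0.0]]
force: [-2.6, 1.5, 11.6]
opening: 0.254
```

Call:
drive_tool([
  {"dx": -0.05, "dy": 0, "dz": 0, "wx": 0, "wy": 0, "wz": 0, "grip": 22},
  {"dx": -0.05, "dy": 0, "dz": 0, "wx": 0, "wy": 0, "wz": 0, "grip": 22},
])

```text
time_s: 10.52
position: [0.605, -0.1865, 0.1243]
tcp_rot: [[-0.184, 0.0, -0.983], [0.983, -0.0, -0.184], [-0.0, -1.0, -0.0]]
force: [-3.3, 0.9, 12.2]
opening: 0.254
```

Call:
drive_tool([
  {"dx": -0.05, "dy": 0, "dz": 0, "wx": 0, "wy": 0, "wz": 0, "grip": 22},
  {"dx": -0.05, "dy": 0, "dz": 0, "wx": 0, "wy": 0, "wz": 0, "grip": 22},
])

```text
time_s: 10.78
position: [0.6057, -0.1905, 0.1243]
tcp_rot: [[-0.184, 0.0, -0.983], [0.983, -0.0, -0.184], [-0.0, -1.0, -0.0]]
force: [-2.5, 1.0, 11.5]
opening: 0.25
```

Call:
drive_tool([
  {"dx": -0.05, "dy": 0, "dz": 0, "wx": 0, "wy": 0, "wz": 0, "grip": 22},
  {"dx": -0.05, "dy": 0, "dz": 0, "wx": 0, "wy": 0, "wz": 0, "grip": 22},
])

```text
time_s: 11.02
position: [0.6057, -0.1911, 0.1241]
tcp_rot: [[-0.183, -0.002, -0.983], [0.983, 0.007, -0.183], [0.007, -1.0, 0.0]]
force: [-2.5, 11.7, 13.9]
opening: 0.254
```

```bash
python3 - <<'E'
from w import *
P,R=st()
p,d,K,T=cap('scene'); a=cv2.resize(p[170:240,230:330],None,fx=7,fy=7,interpolation=cv2.INTER_CUBIC)
save('pics/s5.png',a)
E
```

```text
t 11.025 P [ 0.6057 -0.1911  0.1241] tip [ 0.6057 -0.1909  0.1021] F [-2.5 11.7 13.9] open 0.254
```

View pics/s5.png

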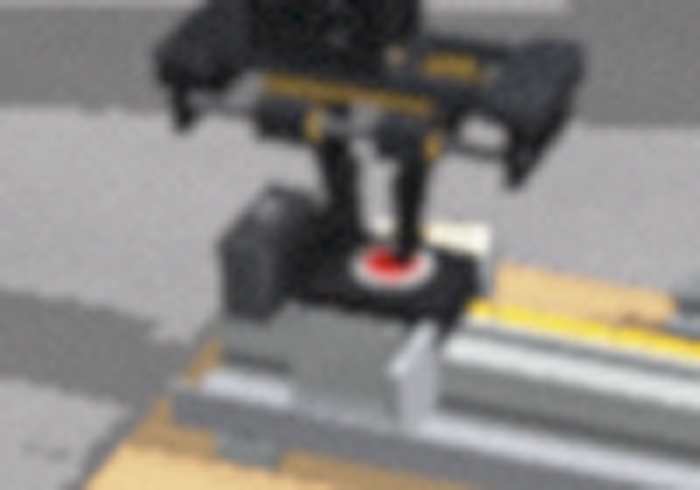

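Hard against the buffer: 11.7 N along the rail, motion stopped, no gap in the picture. Relax most of the push, then lift straight up.

Call:
drive_tool([
  {"dx": 0.05, "dy": 0, "dz": 0, "wx": 0, "wy": 0, "wz": 0, "grip": 22},
  {"dx": 0, "dy": -0.08, "dz": 0, "wx": 0, "wy": 0, "wz": 0, "grip": 22},
  {"dx": 0, "dy": -0.15, "dz": 0, "wx": 0, "wy": 0, "wz": 0, "grip": 22},
  {"dx": 0, "dy": -0.3, "dz": 0, "wx": 0, "wy": 0, "wz": 0, "grip": 22},
  {"dx": 0, "dy": -0.6, "dz": 0, "wx": 0, "wy": 0, "wz": 0, "grip": 22},
  {"dx": 0, "dy": -1, "dz": 0, "wx": 0, "wy": 0, "wz": 0, "grip": 22},
  {"dx": 0, "dy": -1, "dz": 0, "wx": 0, "wy": 0, "wz": 0, "grip": 22},
])

```text
time_s: 11.95
position: [0.606, -0.193, 0.2488]
tcp_rot: [[-0.184, -0.0, -0.983], [0.983, -0.001, -0.184], [-0.0, -1.0, 0.0]]
force: [0.6, 0.1, 0.8]
opening: 0.253
```

Call:
drive_tool([
  {"dx": 0.5, "dy": -0.6, "dz": 0.8, "wx": 0, "wy": 0, "wz": 0, "grip": 22},
  {"dx": 0.5, "dy": -0.6, "dz": 0.8, "wx": 0, "wy": 0, "wz": 0, "grip": 22},
  {"dx": 0.5, "dy": 0, "dz": 0.8, "wx": 0, "wy": 0, "wz": 0, "grip": 22},
  {"dx": 0.5, "dy": 0, "dz": 0.8, "wx": 0, "wy": 0, "wz": 0, "grip": 22},
  {"dx": 0, "dy": 0, "dz": 0, "wx": 0, "wy": 0, "wz": 0, "grip": 22},
])

```text
time_s: 12.58
position: [0.463, -0.1363, 0.296]
tcp_rot: [[-0.184, -0.002, -0.983], [0.983, 0.0, -0.184], [0.001, -1.0, 0.002]]
force: [-0.2, -0.7, -0.1]
opening: 0.253
```

```bash
python3 - <<'E'
from w import *
P,R=st()
for n in('top','scene'):
    p,d,K,T=cap(n); W=cloud(d,K,T); h=cv2.cvtColor(p,cv2.COLOR_RGB2HSV)
    m=(((h[...,0]<8)|(h[...,0]>172))&(h[...,1]>140)&(h[...,2]>70)).astype(np.uint8)
    k,l,q,c=cv2.connectedComponentsWithStats(m)
    for i in range(1,k):
        w=W[(l==i)&(d>0)]
        if q[i,4]>15 and len(w) and .4<np.median(w[:,0])<.7 and abs(np.median(w[:,1]))<.35: print(n,q[i],np.median(w,0).round(4))
    if n=='top':
        rel=W[...,:2]-np.array([.5495,.1062]); Y=rel@e[:2]; X=rel@ex[:2]
        for lo in np.arange(-.37,-.24,.01):
            s=(d>0)&(Y>=lo)&(Y<lo+.01)&(abs(X)<.012); print(round(lo,2),np.median(W[s][:,2]).round(4),end=' | ')
        a=p[140:310,140:410]; save('pics/t6.png',cv2.resize(a,None,fx=2.9,fy=2.9))
    else: save('pics/s6.png',cv2.resize(p[160:250,220:350],None,fx=6,fy=6,interpolation=cv2.INTER_CUBIC))
E
```

```text
t 12.575 P [ 0.463  -0.1363  0.296 ] tip [ 0.4629 -0.1363  0.274 ] F [-0.2 -0.7 -0.1] open 0.253
top [345 204  10   9  64] [ 0.6045 -0.1823  0.1076]
-0.37 0.1162 | -0.36 0.1162 | -0.35 0.101 | -0.34 0.1187 | -0.33 0.1021 | -0.32 0.0993 | -0.31 0.1027 | -0.3 0.1067 | -0.29 0.1075 | -0.28 0.0996 | -0.27 0.0975 | -0.26 0.069 | -0.25 0.0669 | scene [282 204   8   5  32] [ 0.6116 -0.1793  0.109 ]
```

View pics/s6.png

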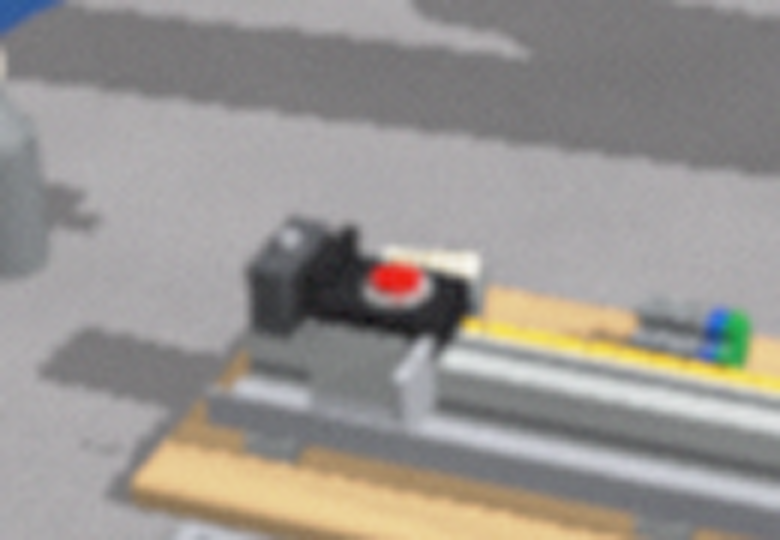

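View pics/t6.png

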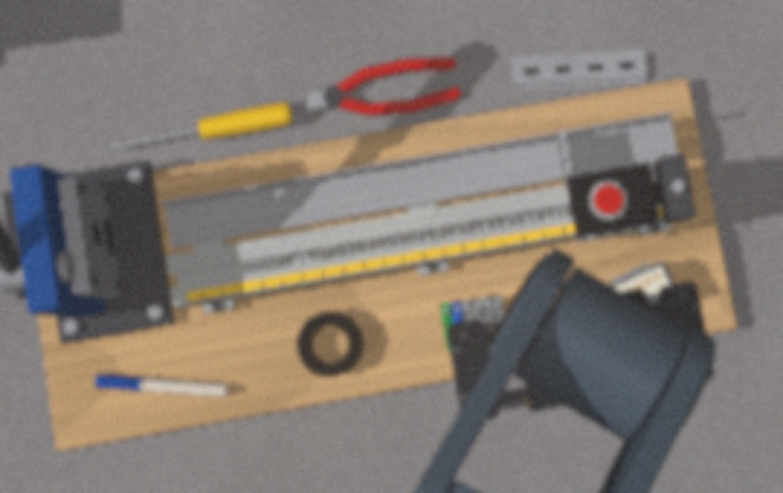

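The stop sits against the end stop with no visible gap. The button is up (0.108 m), nothing else has moved, and the arm is clear.

```bash
python3 -c "
from rig import workorder; print(workorder.hand_in())"
```

```text
the job is handed in; nothing more can be done
None
```

The length stop is now hard against the end stop and locked there, and I handed the job in at about 12.7 s of the 42 s allowed.

- **Pressing:** I pressed the red button fully down from above with one fingertip, at about 12 N.
- **Sliding:** I held it down while sliding the stop about 0.294 m. It stopped moving against the buffer, and the force along the rail rose from about 1 N to 11.7 N.
- **Releasing:** I eased off the push, lifted straight up so the button could spring back, and moved clear.

**Last checks:**
- **Button:** its top measured 107.6 mm from the top camera and 109 mm from the scene camera, against 108 mm expected when up.
- **Gap:** none was visible between the stop and the buffer.
- **Force:** the wrist read about zero with the arm clear.
- **Other things on the bench:** by eye they are where they were. The arm partly hid the connector and terminal blocks in the last top view.

Nothing failed, and the only disagreement was that small difference between the cameras. I did not push on the stop again to test the lock; I inferred it from the button being fully up.

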